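Strip a swing-out centrifuge rotor: lift off the bucket, undo the lock ring

TASK

Strip the centrifuge rotor for cleaning: lift the last bucket straight up off its two pivot pins, without letting it swing, tip or jam on the rotor, and set it down upright, without dropping it, in the empty half of the drying tray. Then take the pin spanner from its rest, put both prongs fully into the two holes of the rotor's lock ring, and only then turn the ring with it anticlockwise (seen from above) as far as it goes. Leave the spanner standing in the ring and let go of it, and leave everything else on the bench where it is.

Things in the scene. Friction and masses are not known exactly. Their poses are not given: they have to be found in the camera images.
- bucket_mid (a point): the bucket hanging in the rotor: a lidded aluminium box 64 mm (own x) by 76 mm (own y), 140 mm tall in all, 0.35 to 0.65 kg. This point is on its centre line, half-way up; own z is up. On its lid (top 25 mm above this point) stands the grip: an upright grey fin 14 mm thick (own x), 50 mm wide (own y), 45 mm high, from 25 to 70 mm above this point. It swings freely on the pins.
- pivot (a point): on the rotor, half-way between the two fixed 10 mm pivot pins (105 mm above the bench) that carry the bucket, at the bucket_mid point while it hangs. The bucket's two side lugs (28 mm along its x, 100 mm over both along its y) have slots open downwards, 14 mm wide, whose roofs rest on the pins: it comes free sideways once raised 25 mm. Fork bars stand 5 mm outside the lugs.
- free_bay (a point): centre of the floor of the empty half of the white drying tray (250 by 150 mm, rim 22 mm above this floor, floor 4 mm above the bench; fixed). The half is a bay 119 mm (own x) by 142 mm (own y); own z is up. An identical bucket stands in the other half, 125 mm away along own -x: leave it alone.
- lockring (a joint): angle of the lock ring in rad: 0 is fully tight, grows anticlockwise seen from above, 1.1 is the stop (fully undone). Starts between 0 and 0.3. It turns stiffly (about 0.12 N m) and stays where it is left.
- hole_a (a point): mouth centre of one of the two 16 mm through holes of the lock ring, a flat steel ring 94 mm across and 18 mm thick on top of the rotor's hub, its top 126 mm above the bench. The two holes lie 52 mm apart, on either side of the ring's upright turning axis, and turn with it.
- hole_b (a point): mouth centre of the other hole of the lock ring, 52 mm from hole_a. The turning axis passes half-way between the two.
- spanner_mid (a point): the pin spanner, standing in its rest: two round prongs (9 mm thick, 14 mm long, 52 mm apart along own x) under a dark steel plate 76 (own x) by 26 by 10 mm, on it an upright grip 36 mm wide (own x), 16 mm thick (own y), 50 mm high. 74 mm tall; this point is on its centre line, half-way up: plate top 13 mm below it, grip top 37 mm above it. 0.25 kg.
- prong_a (a point): tip (lower end) of one prong of the spanner, 26 mm from its centre line on the own +x side. In the rest the prongs hang 14 mm deep in an open slot: lift straight up. Either prong may go in either hole; when fully home the plate lies on the ring.
- prong_b (a point): tip of the other prong, on the own -x side
- bucket2: the other bucket, already in the tray: same size and shape, origin at the centre of its underside. Leave alone.
- media_bottle: bystander: capped bottle, 70 mm across, 150 mm tall, origin under its centre
- jar: bystander: small jar, 56 mm across, 75 mm tall, origin under its centre
- beaker: bystander: open beaker, 70 mm across, 85 mm tall, origin under its centre
- amber: bystander: small amber bottle, 52 mm across, 100 mm tall, origin under its centre
- rotor: the fixed rotor on its stand: an H-shaped aluminium frame 270 mm long, 134 mm wide, its bars' top 117 mm above the bench; origin on the bench under the hub's axis; own x runs along the H towards the bucket, which hangs 115 mm from the axis
- tray: the drying tray, origin under its centre on the bench, own x along its 250 mm length
Things that resemble listed ones, but are neither listed nor needed, are in the scene too. What is shaped like the part that bears bucket_mid but green or turquoise is not meant.

How it is judged:
By the outcome, as a careful person would: the job done as asked, in the order asked, and still so for the second after the job is handed in, with the robot touching nothing.
It also fails if it takes over 72 s, if anything falls off the work surface, if the arm or the gripper's body presses on something with over 40 N, if the wrist force passes 120 N, or if a joint passes its speed limit or range.

ROBOT

A 6-joint arm with a two-finger parallel gripper is mounted at the origin on the work surface. World frame = base frame: x ahead of the robot, y to its left, z up, the work surface at z = 0. Lengths are in m, angles in rad, forces in N, time in s.
With the tool pointing down it reaches from about 0.375 to 0.925 m from the base axis. Payload 5.7 kg.
Tool frame: the origin (TCP) lies at the very end of the fingers, on their centre line; the grasp point (between the pads) lies 19 mm behind it; z points along the fingers, y is the direction in which the jaws open and shut (so a half turn about z gives the same grasp; the last joint's range is limited). The gripper opens to 88 mm and grips with 3 to 60 N. Pads are 20 mm wide; open, the fingers measure 115 mm over their backs; the gripper's body (75 mm by 178 mm) begins 61 mm behind the grasp point.
Start: joints at [-1.408, 0.359, 1.51, -0, 1.272, -0.115], TCP at [0.165, -0.577, 0.223] pointing down, gripper open.
Joint ranges: [-2.97, 2.97], [-1.01, 2.36], [0.21, 2.38], [-0.96, 4.11], [0.2, 2.71], [-2.98, 2.98]. Speed limits (rad/s): [2.39, 2.39, 3.14, 3.14, 3.14, 3.14].

INTERFACE

Orientations are given as a unit quaternion [x, y, z, w].
In Python, from cell import telemetry, imaging, ticket gives the robot as it stands.
- The arm moves only by the shell command python3 -m inch 'ROWS' [FORCE]. ROWS is JSON, a list that holds one entry, the list of rows, each a list of 7 numbers: the opening in per cent of the stroke, from 0 (shut) to 100 (fully open), then the shift along the tool's x, y, z in units of 25 mm (1.0 is 25 mm), then the turn, a rotation vector about the tool's x, y, z in units of 5 degrees (1.0 is 5 degrees). In form: [[[grip, tx, ty, tz, rx, ry, rz], ...]]. A call has 1 to 8 rows; each row shifts and turns the commanded pose from where the row before left it, along the tool's axes as they then stand; what a row does not reach is not made up. A row lasts 1/12 s, in which the tool goes at most 41.7 mm and 7.16 degrees, less where a joint would pass 70% of its speed; a pose out of reach is approached as far as the arm can. A call is refused whole if a number of a shift passes 1 or a number of a turn 1, either way. A call with a gripper value outside its range is refused whole. The fingers move at their own pace and stop on an object; FORCE is the grip in N (left out, the last holds). Time passes only in rows, so rows that do not move let the fingers close. It gives the time, the measured TCP pose, the force and the opening at its end, in the units of the state.
- telemetry.read_state(): the state, without advancing time (a new reading comes with each control period).
- imaging.capture(name): name is "scene" or "top" or "wrist"; returns a dict with "frame" (420x560x3 uint8, red, green, blue), "fx", "fy", "cx", "cy" (pixels), "rvec" (rotation vector, rad) and "tvec" (3), from world to camera coordinates, as OpenCV has them. Camera axes: x right, y down, z forward; pixel columns grow to the right and rows downward; lengths in m; the calibration is good to about 2 mm. A picture is of the moment at which its call begins. There is no depth.
- ticket.job_done(): hands the job in, once; it reports no verdict.
The state is a dict: "clock": time; "qpos": joint angles; "qd": joint speeds; "joint_efforts": joint torques, N m; "ee_pos": TCP position; "tool_rot": TCP orientation; "ft_force": force on the tool from outside, world axes, zero at the start; "ft_torque": the same for the moment, N m; "gripper_width": opening from 0.0 (shut) to 1.0 (fully open).
Only numpy, scipy, OpenCV 4.12 (cv2) and the standard library are available. Lean on these libraries where they do the work, as an engineer would, in place of code of your own. Each camera call takes 0.05 s, during which the arm holds its last target. There are 200 camera calls.

## Working session

There is one attempt and no reset: what is moved stays moved. The work goes in short steps, Python scripts to look and compute and a shell command to move; the robot and the scene stay as the last step left them, time stands still between calls to the robot, and variables do not carry over. Pictures are saved under pics/ and viewed, about 8 in all and at most 12, crops included, and the job is handed in when it is done.

```bash
ls; mkdir -p pics; cat > h.py <<'E'
import numpy as np, cv2
from cell import telemetry, imaging, ticket
from scipy.spatial.transform import Rotation as R
def cap(n,name):
    d=imaging.capture(n); cv2.imwrite(f'pics/{name}.png',cv2.cvtColor(d['frame'],cv2.COLOR_RGB2BGR))
    np.savez(f'pics/{name}.npz',**d); return d
def load(name): return dict(np.load(f'pics/{name}.npz'))
def ray(d,u,v):
    Rm=cv2.Rodrigues(np.array(d['rvec'],float))[0]; t=np.array(d['tvec'],float).ravel()
    c=-Rm.T@t; r=Rm.T@np.array([(u-d['cx'])/d['fx'],(v-d['cy'])/d['fy'],1]); return c,r
def onz(d,u,v,z):
    c,r=ray(d,u,v); return c+r*(z-c[2])/r[2]
def proj(d,p):
    return cv2.projectPoints(np.array(p,float).reshape(-1,3),np.array(d['rvec'],float),np.array(d['tvec'],float),np.array([[d['fx'],0,d['cx']],[0,d['fy'],d['cy']],[0,0,1]],float),None)[0].reshape(-1,2)
def tool():
    s=telemetry.read_state(); return np.array(s['ee_pos']),R.from_quat(s['tool_rot']),s
def rel(p,yaw=None):
    "shift to TCP target p in tool axes, units of 25 mm; turn about tool z (units of 5 deg) bringing jaw axis y to world yaw (deg, mod 180)"
    t,r,s=tool(); o=r.inv().apply(np.array(p)-t)/0.025
    y=r.apply([0,1,0]); a=np.degrees(np.arctan2(y[1],y[0])); out=[o.round(3)]
    if yaw is not None:
        dl=(yaw-a+90)%180-90; out.append(('turn z units',round(-dl/5,3),'jaw yaw',round(a,2)))
    return out
E
python3 - <<'E'
from h import *
for n in ('scene','top'):
    d=cap(n,n+'0'); c,r=ray(d,280,210); print(n,c,r,d['fx'])
b=cv2.imread('pics/top0.png'); cv2.imwrite('pics/top0b.png',cv2.resize(b,(800,600),interpolation=cv2.INTER_CUBIC))
t,r,s=tool(); print(t,r.as_matrix().round(3),s)
E
```

```text
pics
scene [ 1.21425043 -0.07353952  0.68596472] [-0.74221459  0.05949992 -0.66768527] 399.9854019280496
top [0.42194974 0.0160804  1.37416081] [ 0.06774348 -0.03508197 -0.99713804] 493.76221313281144
[ 0.16442608 -0.57638027  0.22191843] [[ 0.962  0.274 -0.   ]
 [ 0.274 -0.962  0.002]
 [ 0.    -0.002 -1.   ]] {'clock': 0.1, 'qpos': array([-1.40811157e+00,  3.59400927e-01,  1.51130929e+00, -5.80632569e-07,
        1.27252767e+00, -1.15098567e-01]), 'qd': array([-5.86485143e-04, -3.11487755e-05, -1.79489100e-03,  9.15212597e-04,
        1.62525612e-04,  5.34263543e-04]), 'joint_efforts': array([ 1.21188677e-03, -5.16356599e+01, -2.71405309e+01,  6.76232809e-02,
        2.75726162e-02, -9.58046314e-06]), 'ee_pos': array([ 0.16442608, -0.57638027,  0.22191843]), 'tool_rot': array([ 9.90369702e-01,  1.38445571e-01, -1.98480609e-05, -8.22375723e-04]), 'ft_force': array([-0.09082718,  0.35226341,  0.07133556]), 'ft_torque': array([0.00967316, 0.00901868, 0.00326243]), 'gripper_width': 1.0003551927347902}
```

View pics/top0b.png

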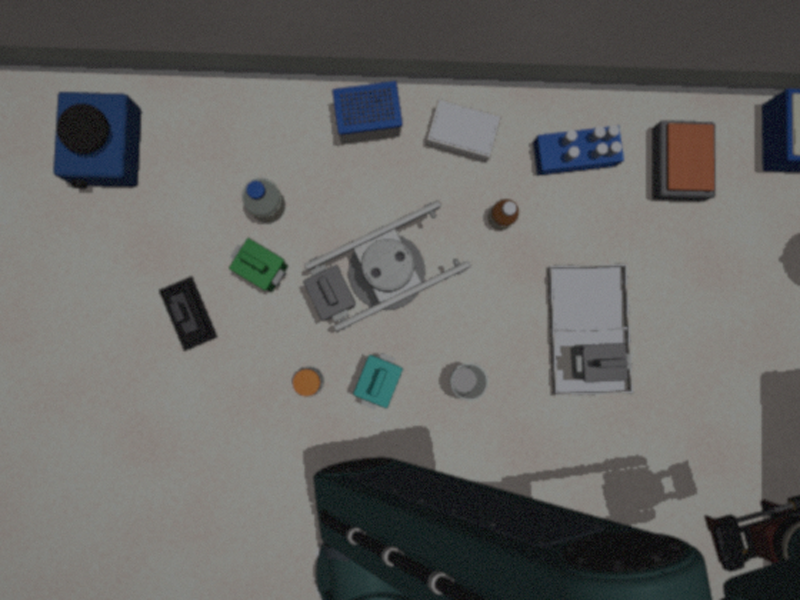

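View pics/scene0.png

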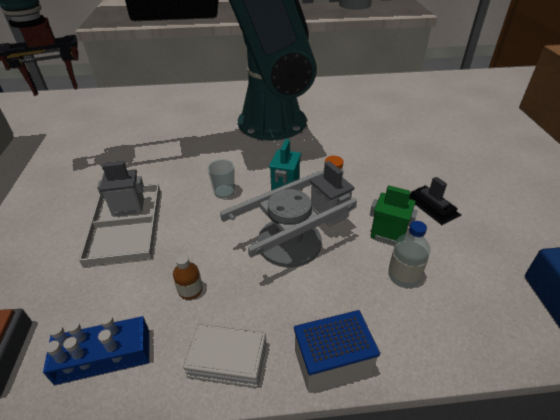

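```bash
python3 - <<'E'
import cv2,numpy as np
b=cv2.imread('pics/top0.png')
def crop(x,y,w,h,k): return cv2.resize(b[y:y+h,x:x+w],(w*k,h*k),interpolation=cv2.INTER_CUBIC)
A=crop(205,135,130,100,5) #650x500
T=crop(375,180,75,100,3)
S=crop(105,185,55,65,4)
im=np.zeros((600,800,3),np.uint8)
A=A[:, :550]
im[:500,:550]=A; im[:300,555:780]=T; im[305:565,555:775]=S
cv2.imwrite('pics/c1.png',im)
E
```

```text
(no output)
```

View pics/c1.png

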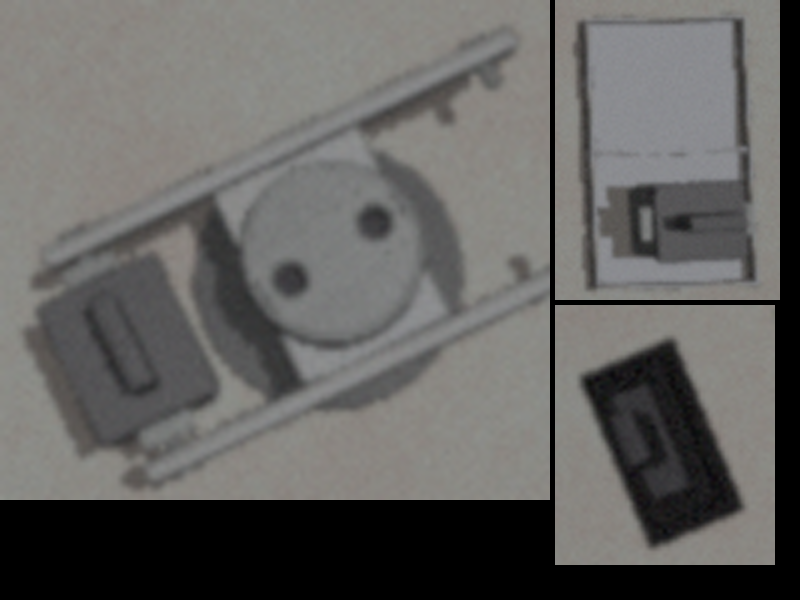

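```bash
python3 - <<'E'
from h import *
d=load('top0')
A=lambda x,y:(205+(x+.5)/5-.5,135+(y+.5)/5-.5)
T=lambda x,y:(375+(x-555+.5)/3-.5,180+(y+.5)/3-.5)
S=lambda x,y:(105+(x-555+.5)/4-.5,185+(y-305+.5)/4-.5)
P=lambda n,uv,z:print(n,onz(d,*uv,z).round(4))
P('fin',A(122,343),.175)
for q in [(90,300),(110,293),(157,385),(130,395)]:P(' fc',A(*q),.175)
P('ha',A(291,279),.126);P('hb',A(375,222),.126);P('ring',A(333,252),.126)
for q in [(45,258),(515,38)]:P('bar',A(*q),.117)
for q in [(582,22),(740,20),(752,283),(590,287)]:P('tray',T(*q),.026)
P('div',T(593,153),.026);P('div',T(745,152),.026)
for q in [(605,395),(640,385),(690,490),(655,498)]:P('plate',S(*q),.05)
for q in [(583,378),(673,340),(741,508),(652,546)]:P('rest',S(*q),.03)
E
```

```text
fin [0.5168 0.0983 0.175 ]
 fc [0.5374 0.1145 0.175 ]
 fc [0.5411 0.1049 0.175 ]
 fc [0.4968 0.0807 0.175 ]
 fc [0.4916 0.0936 0.175 ]
ha [0.5555 0.017  0.126 ]
hb [ 0.5858 -0.025   0.126 ]
ring [ 0.5699 -0.004   0.126 ]
bar [0.5639 0.1428 0.117 ]
bar [ 0.6846 -0.0954  0.117 ]
tray [ 0.5845 -0.3165  0.026 ]
tray [ 0.5903 -0.4634  0.026 ]
tray [ 0.3491 -0.4744  0.026 ]
tray [ 0.3423 -0.3257  0.026 ]
div [ 0.4642 -0.3275  0.026 ]
div [ 0.4685 -0.468   0.026 ]
plate [0.5086 0.404  0.05  ]
plate [0.5158 0.3812 0.05  ]
plate [0.4467 0.3451 0.05  ]
plate [0.4408 0.3679 0.05  ]
rest [0.521  0.4252 0.03  ]
rest [0.5484 0.3659 0.03  ]
rest [0.4358 0.3154 0.03  ]
rest [0.4088 0.3738 0.03  ]
```

```bash
python3 -m inch '[[[100,0,0,-1,0,0,0],[100,0,0,-0.6,0,0,0]]]'; python3 - <<'E'
from h import *
print(rel([.5168,.098,.27],117.2))
E
```

```text
clock: 0.27
ee_pos: [0.1644, -0.5764, 0.2627]
tool_rot: [0.99, 0.138, -0.0, -0.001]
ft_force: [-0.4, 0.1, 0.3]
gripper_width: 0.994
[array([ 20.953, -22.076,  -0.241]), ('turn z units', np.float64(-2.257), 'jaw yaw', np.float64(-74.08))]
```

```bash
M='python3 -m inch'
python3 -m inch '[[[100,0.873,-0.92,0,0,0,0],[100,0.873,-0.92,0,0,0,0],[100,0.873,-0.92,0,0,0,0],[100,0.873,-0.92,0,0,0,0],[100,0.873,-0.92,0,0,0,0],[100,0.873,-0.92,0,0,0,0],[100,0.873,-0.92,0,0,0,0],[100,0.873,-0.92,0,0,0,0]]]'
python3 -m inch '[[[100,0.873,-0.92,0,0,0,0],[100,0.873,-0.92,0,0,0,0],[100,0.873,-0.92,0,0,0,0],[100,0.873,-0.92,0,0,0,0],[100,0.873,-0.92,0,0,0,0],[100,0.873,-0.92,0,0,0,0],[100,0.873,-0.92,0,0,0,0],[100,0.873,-0.92,0,0,0,0]]]'
python3 -m inch '[[[60,0.873,-0.92,0,0,0,0],[60,0.873,-0.92,0,0,0,0],[60,0.873,-0.92,0,0,0,0],[60,0.873,-0.92,0,0,0,0],[60,0.873,-0.92,0,0,0,0],[60,0.873,-0.92,0,0,0,0],[60,0.8,-0.8,0,0,0,0],[60,0,0,0,0,0,-0.9]]]' 30
python3 -m inch '[[[60,0,0,0,0,0,-0.9],[60,0,0,0,0,0,-0.457],[60,0,0,0,0,0,0],[60,0,0,0,0,0,0]]]'
python3 - <<'E'
from h import *
print(rel([.5168,.098,.27],117.2))
d=cap('wrist','w1'); cv2.imwrite('pics/w1b.png',cv2.resize(cv2.imread('pics/w1.png'),(800,600)))
print(proj(d,[[.5168,.0983,.175],[.5705,-.004,.126],[.5555,.017,.126],[.5858,-.025,.126]]))
E
```

```text
clock: 0.93
ee_pos: [0.2822, -0.3504, 0.2623]
tool_rot: [0.99, 0.138, -0.0, -0.0]
ft_force: [0.3, -0.1, -0.3]
gripper_width: 1.0
clock: 1.6
ee_pos: [0.3996, -0.1257, 0.2625]
tool_rot: [0.99, 0.138, -0.0, -0.0]
ft_force: [1.3, 0.1, -0.6]
gripper_width: 1.002
clock: 2.27
ee_pos: [0.5033, 0.07, 0.2624]
tool_rot: [0.984, 0.178, 0.001, -0.001]
ft_force: [-0.2, -1.0, 1.0]
gripper_width: 0.603
clock: 2.6
ee_pos: [0.501, 0.0661, 0.2624]
tool_rot: [0.972, 0.235, -0.0, -0.0]
ft_force: [0.1, 1.1, 0.2]
gripper_width: 0.596
[array([ 1.146, -0.848, -0.305]), ('turn z units', np.float64(-0.015), 'jaw yaw', np.float64(-62.87))]
[[247.17377774 182.47965875]
 [382.17797394 170.10561077]
 [353.1016668  174.269724  ]
 [411.65703831 165.60977815]]
```

View pics/w1b.png

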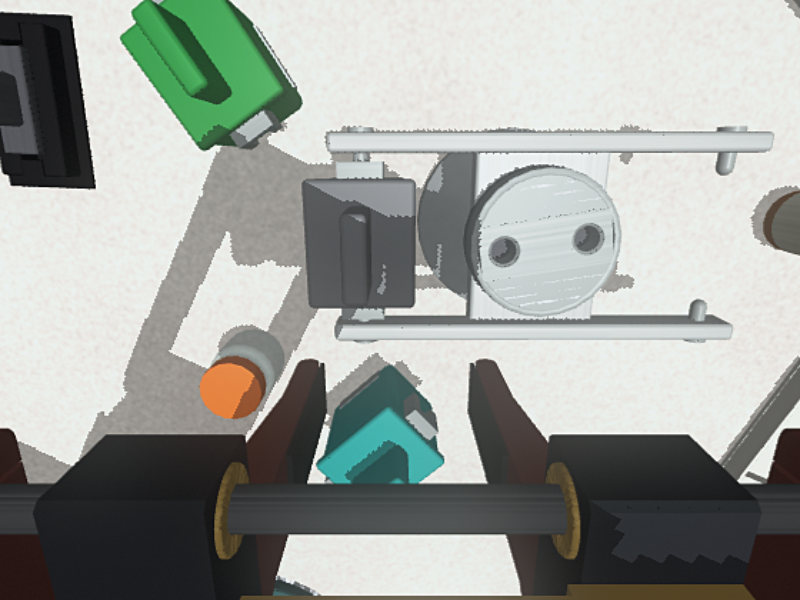

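```bash
python3 - <<'E'
import cv2
b=cv2.imread('pics/w1.png'); c=b[110:225,200:350]; cv2.imwrite('pics/c2.png',cv2.resize(c,None,fx=5,fy=5,interpolation=cv2.INTER_CUBIC))
E
```

```text
(no output)
```

View pics/c2.png

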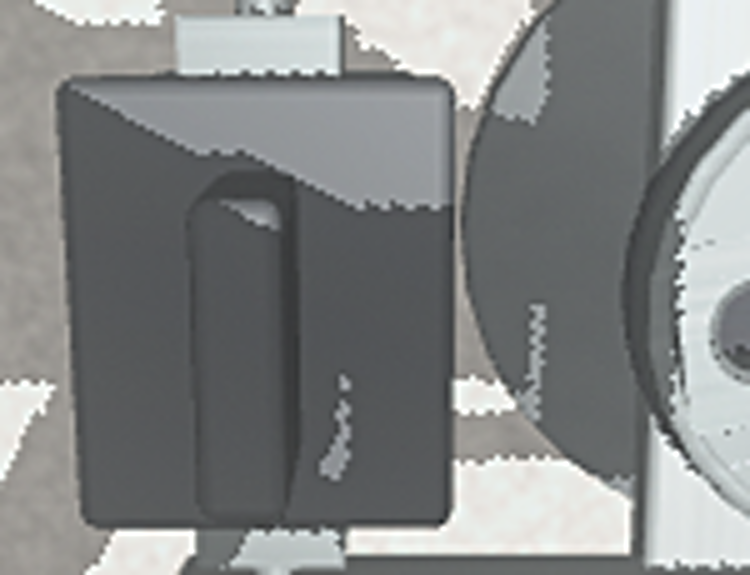

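```bash
python3 - <<'E'
from h import *
d=load('w1')
C=lambda x,y:(200+(x+.5)/5-.5,110+(y+.5)/5-.5)
F=np.array([onz(d,*C(*q),.175) for q in [(188,197),(282,197),(285,522),(200,522)]])
L=np.array([onz(d,*C(*q),.130) for q in [(57,78),(456,78),(448,524),(82,524)]])
for Q in(F,L):
    print(Q.mean(0).round(4)); a=(Q[0]+Q[1]-Q[2]-Q[3]); b=Q[1]+Q[2]-Q[0]-Q[3]
    print(np.linalg.norm(a)/2,np.linalg.norm(b)/2,np.degrees(np.arctan2(a[1],a[0])),np.degrees(np.arctan2(b[1],b[0])))
B=[onz(d,u*.7,v*.7,.117) for u,v in[(328,141),(772,142),(340,331),(730,332)]]
for i in(0,2):
    a=B[i]-B[i+1];print(np.degrees(np.arctan2(a[1],a[0])))
h=[onz(d,u*.7,v*.7,.126) for u,v in[(503,250),(586,238)]];print(h,(h[0]+h[1])/2)
E
```

```text
[0.5169 0.0982 0.175 ]
0.04950044170687522 0.013395585284226906 27.02764786745299 -62.76784759358155
[0.5172 0.0983 0.13  ]
0.0785679510226044 0.0668836727204113 27.031409291893674 -62.76739749026359
117.11333923863482
117.07363363709557
[array([0.55452781, 0.0174543 , 0.126     ]), array([ 0.58447752, -0.02434703,  0.126     ])] [ 0.56950267 -0.00344636  0.126     ]
```

```bash
python3 -m inch '[[[45,0.6,-0.43,0,0,0,0],[45,0.546,-0.418,0,0,0,0],[45,0,0,0.5,0,0,0],[45,0,0,0.3,0,0,0],[45,0,0,0,0,0,0]]]'; python3 - <<'E'
from h import *
print(rel([.517,.0982,.138],117.1))
E
```

```text
clock: 3.07
ee_pos: [0.5155, 0.0977, 0.2409]
tool_rot: [0.972, 0.235, -0.002, -0.0]
ft_force: [-0.1, -0.2, 0.5]
gripper_width: 0.45
[array([0.075, 0.015, 4.116]), ('turn z units', np.float64(0.012), 'jaw yaw', np.float64(-62.84))]
```

```bash
python3 -m inch '[[[45,0.07,0.015,0.8,0,0,0],[45,0,0,0.8,0,0,0],[45,0,0,0.8,0,0,0],[45,0,0,0.8,0,0,0],[45,0,0,0.6,0,0,0],[45,0,0,0.3,0,0,0],[45,0,0,0,0,0,0]]]'; python3 - <<'E'
from h import *
print(rel([.517,.0982,.138],117.1))
E
```

```text
clock: 3.65
ee_pos: [0.5173, 0.0979, 0.1388]
tool_rot: [0.972, 0.235, -0.002, -0.0]
ft_force: [-0.2, 0.5, -1.1]
gripper_width: 0.452
[array([-0.006, -0.016,  0.031]), ('turn z units', np.float64(0.009), 'jaw yaw', np.float64(-62.85))]
```

```bash
python3 -m inch '[[[30,0,0,0,0,0,0],[24,0,0,0,0,0,0],[20,0,0,0,0,0,0],[18,0,0,0,0,0,0],[16,0,0,0,0,0,0],[14,0,0,0,0,0,0],[8,0,0,0,0,0,0],[0,0,0,0,0,0,0]]]' 8
python3 -m inch '[[[0,0,0,0,0,0,0],[0,0,0,0,0,0,0],[0,0,0,0,0,0,0]]]' 40
python3 -m inch '[[[0,0,0,-0.15,0,0,0],[0,0,0,-0.2,0,0,0],[0,0,0,-0.2,0,0,0],[0,0,0,-0.2,0,0,0],[0,0,0,0,0,0,0]]]'
python3 - <<'E'
from h import *
d=cap('wrist','w2'); d2=cap('scene','s2'); t,r,s=tool(); print(r.as_matrix().round(4), s['ft_torque'],s['ft_force'])
b=cv2.imread('pics/s2.png')[130:270,210:400]; w=cv2.imread('pics/w2.png')
im=np.zeros((600,800,3),np.uint8); im[:420,:560]=w; b=cv2.resize(b,None,fx=2,fy=2); im[320:600,420:800]=b; cv2.imwrite('pics/c3.png',im)
E
```

```text
clock: 4.32
ee_pos: [0.519, 0.0988, 0.1406]
tool_rot: [0.972, 0.235, 0.0, -0.0]
ft_force: [-1.8, 2.2, 4.6]
gripper_width: 0.16
clock: 4.57
ee_pos: [0.519, 0.0987, 0.1406]
tool_rot: [0.972, 0.235, 0.0, -0.0]
ft_force: [-0.8, 2.2, 5.0]
gripper_width: 0.158
clock: 4.98
ee_pos: [0.5194, 0.0984, 0.1599]
tool_rot: [0.972, 0.235, 0.001, 0.0]
ft_force: [0.3, 0.1, -4.5]
gripper_width: 0.156
[[ 8.894e-01  4.571e-01  6.000e-04]
 [ 4.571e-01 -8.894e-01  0.000e+00]
 [ 6.000e-04  3.000e-04 -1.000e+00]] [0.01081411 0.00955946 0.00300801] [-0.20673576 -0.017491   -3.50117393]
```

View pics/c3.png

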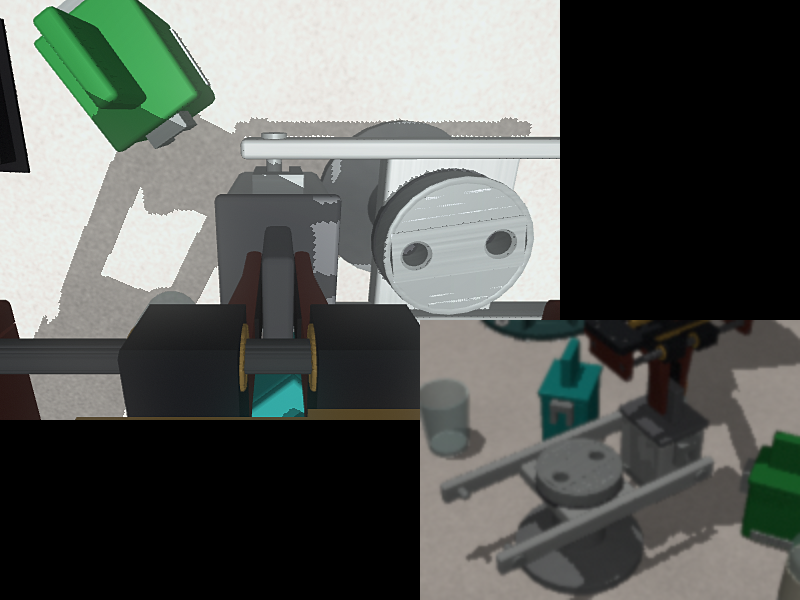

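```bash
python3 -m inch '[[[0,0,0,-0.4,0,0,0],[0,0,0,-0.6,0,0,0],[0,0,0,-0.8,0,0,0],[0,0,0,-0.9,0,0,0],[0,0,0,-0.9,0,0,0],[0,0,0,-0.9,0,0,0],[0,0,0,-0.9,0,0,0],[0,0,0,-0.6,0,0,0]]]' 
python3 -m inch '[[[0,0,0,-0.3,0,0,0],[0,0,0,0,0,0,0]]]'
python3 - <<'E'
from h import *
print(rel([.529,-.392,.31],2.4))
E
```

```text
clock: 5.75
ee_pos: [0.5192, 0.0984, 0.3117]
tool_rot: [0.972, 0.235, 0.001, 0.0]
ft_force: [0.1, 0.6, -4.1]
gripper_width: 0.16
clock: 5.92
ee_pos: [0.5197, 0.0985, 0.3185]
tool_rot: [0.972, 0.235, 0.002, 0.0]
ft_force: [-0.3, 0.8, -4.3]
gripper_width: 0.159
[array([-8.639, 17.62 ,  0.336]), ('turn z units', np.float64(-13.039), 'jaw yaw', np.float64(-62.8))]
```

```bash
python3 -m inch '[[[0,-0.147,0.3,0,0,0,0],[0,-0.294,0.6,0,0,0,0],[0,-0.441,0.9,0,0,0,0],[0,-0.441,0.9,0,0,0,0],[0,-0.441,0.9,0,0,0,0],[0,-0.441,0.9,0,0,0,0],[0,-0.441,0.9,0,0,0,0],[0,-0.441,0.9,0,0,0,0]]]' 45
python3 -m inch '[[[0,-0.441,0.9,0,0,0,0],[0,-0.441,0.9,0,0,0,0],[0,-0.441,0.9,0,0,0,0],[0,-0.441,0.9,0,0,0,0],[0,-0.441,0.9,0,0,0,0],[0,-0.441,0.9,0,0,0,0],[0,-0.441,0.9,0,0,0,0],[0,-0.441,0.9,0,0,0,0]]]'
python3 -m inch '[[[0,-0.441,0.9,0,0,0,0],[0,-0.441,0.9,0,0,0,0],[0,-0.441,0.9,0,0,0,0],[0,-0.392,0.8,0,0,0,0],[0,-0.196,0.4,0,0,0,-0.3],[0,-0.1,0.2,0,0,0,-0.7],[0,0,0,0,0,0,-1],[0,0,0,0,0,0,-1]]]'
python3 -m inch '[[[0,0,0,0,0,0,-1],[0,0,0,0,0,0,-1],[0,0,0,0,0,0,-1],[0,0,0,0,0,0,-1],[0,0,0,0,0,0,-1],[0,0,0,0,0,0,-1],[0,0,0,0,0,0,-1],[0,0,0,0,0,0,-1]]]'
python3 -m inch '[[[0,0,0,0,0,0,-1],[0,0,0,0,0,0,-0.6],[0,0,0,0,0,0,-0.44],[0,0,0,0,0,0,0],[0,0,0,0,0,0,0]]]'
python3 - <<'E'
from h import *
print(rel([.529,-.392,.2],2.4))
d=cap('wrist','w3'); cv2.imwrite('pics/w3b.png',cv2.resize(cv2.imread('pics/w3.png'),(800,600)))
E
```

```text
clock: 6.58
ee_pos: [0.5207, -0.0785, 0.3145]
tool_rot: [0.972, 0.235, -0.002, -0.001]
ft_force: [0.2, 0.2, -3.4]
gripper_width: 0.157
clock: 7.25
ee_pos: [0.5245, -0.2786, 0.3143]
tool_rot: [0.972, 0.235, -0.001, -0.001]
ft_force: [0.6, 0.4, -4.1]
gripper_width: 0.158
clock: 7.92
ee_pos: [0.5267, -0.3921, 0.3137]
tool_rot: [0.932, 0.361, -0.001, -0.002]
ft_force: [-0.2, 0.1, -4.6]
gripper_width: 0.157
clock: 8.58
ee_pos: [0.5269, -0.3913, 0.3139]
tool_rot: [0.752, 0.659, -0.0, -0.002]
ft_force: [1.1, 0.0, -3.2]
gripper_width: 0.158
clock: 9.0
ee_pos: [0.5273, -0.3914, 0.3146]
tool_rot: [0.693, 0.721, -0.0, -0.002]
ft_force: [0.1, -0.1, -3.6]
gripper_width: 0.157
[array([-0.036,  0.08 ,  4.583]), ('turn z units', np.float64(-0.018), 'jaw yaw', np.float64(2.31))]
```

View pics/w3b.png

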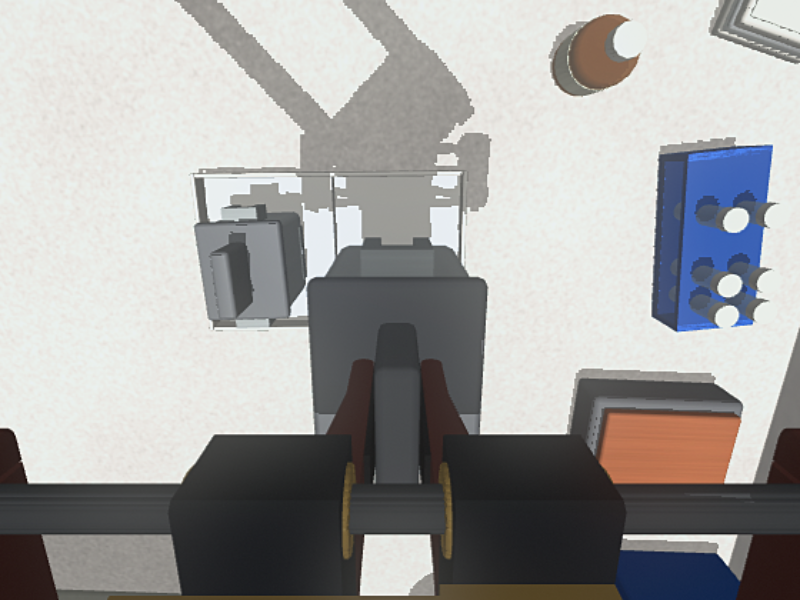

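```bash
python3 - <<'E'
from h import *
d=load('w3')
for u,v in[(194,175),(333,175),(465,172),(210,329)]: print(onz(d,u*.7,v*.7,.026).round(4))
c=np.array([.529,-.392,.026]);e=np.array([np.cos(np.radians(2.4)),np.sin(np.radians(2.4)),0]);n=np.array([-e[1],e[0],0])
print(proj(d,[c+.0595*e+.071*n,c-.0595*e+.071*n,c-.125*e])/.7)
E
```

```text
[ 0.3419 -0.3342  0.026 ]
[ 0.467  -0.3289  0.026 ]
[ 0.5853 -0.3213  0.026 ]
[ 0.3459 -0.4813  0.026 ]
[[465.41048279 168.84875342]
 [332.58689681 168.78562202]
 [265.78752611 247.29167772]]
```

```bash
python3 -m inch '[[[0,0.1,0.1,0.4,0,0,0],[0,0.09,0.03,0.8,0,0,0],[0,0,0,0.9,0,0,0],[0,0,0,0.9,0,0,0],[0,0,0,0.9,0,0,0],[0,0,0,0.9,0,0,0],[0,0,0,0.9,0,0,0],[0,0,0,0.8,0,0,0]]]'
python3 -m inch '[[[0,0,0,0.6,0,0,0],[0,0,0,0.4,0,0,0],[0,0,0,0,0,0,0],[0,0,0,0,0,0,0]]]'
python3 - <<'E'
from h import *
print(rel([.530,-.397,.1096],2.7)); print(tool()[1].as_matrix().round(4))
E
```

```text
clock: 9.72
ee_pos: [0.5307, -0.3858, 0.1515]
tool_rot: [0.692, 0.722, 0.0, -0.001]
ft_force: [0.1, 0.8, -4.2]
gripper_width: 0.156
clock: 10.05
ee_pos: [0.5311, -0.3862, 0.1283]
tool_rot: [0.692, 0.722, 0.0, -0.001]
ft_force: [-0.3, -0.7, -2.8]
gripper_width: 0.157
[array([-0.429, -0.062,  0.75 ]), ('turn z units', np.float64(-0.061), 'jaw yaw', np.float64(2.39))]
[[-4.180e-02  9.991e-01 -9.000e-04]
 [ 9.991e-01  4.180e-02  9.000e-04]
 [ 1.000e-03 -8.000e-04 -1.000e+00]]
```

```bash
python3 -m inch '[[[0,-0.23,-0.04,0,0,0,0],[0,-0.2,-0.02,0,0,0,0],[0,0,0,0.2,0,0,0],[0,0,0,0.2,0,0,0],[0,0,0,0.12,0,0,0],[0,0,0,0.06,0,0,0],[0,0,0,0.04,0,0,0],[0,0,0,0,0,0,0]]]'
python3 -m inch '[[[0,0,0,0.04,0,0,0],[0,0,0,0.04,0,0,0],[0,0,0,0,0,0,0]]]'
```

```text
clock: 10.72
ee_pos: [0.5301, -0.3971, 0.113]
tool_rot: [0.692, 0.722, 0.0, -0.0]
ft_force: [-0.1, -0.1, -4.1]
gripper_width: 0.156
clock: 10.97
ee_pos: [0.5303, -0.3973, 0.1113]
tool_rot: [0.692, 0.722, 0.0, -0.0]
ft_force: [-0.1, -0.7, -4.3]
gripper_width: 0.161
```

```bash
python3 -m inch '[[[0,0,0,0.03,0,0,0],[0,0,0,0.03,0,0,0],[0,0,0,0,0,0,0]]]'
python3 -m inch '[[[0,0,0,0.03,0,0,0],[0,0,0,0,0,0,0]]]'
python3 -m inch '[[[0,0,0,0.03,0,0,0],[0,0,0,0,0,0,0]]]'
```

```text
clock: 11.22
ee_pos: [0.5304, -0.3975, 0.11]
tool_rot: [0.692, 0.722, 0.0, 0.0]
ft_force: [0.3, -0.5, -2.4]
gripper_width: 0.155
clock: 11.38
ee_pos: [0.5304, -0.3976, 0.11]
tool_rot: [0.692, 0.722, -0.0, 0.0]
ft_force: [-1.1, -0.3, 2.1]
gripper_width: 0.155
clock: 11.55
ee_pos: [0.5304, -0.3977, 0.11]
tool_rot: [0.692, 0.722, -0.0, 0.0]
ft_force: [-3.0, 1.3, 8.9]
gripper_width: 0.156
```

```bash
python3 -m inch '[[[0,0,0,-0.04,0,0,0],[18,0,0,0,0,0,0],[22,0,0,0,0,0,0],[30,0,0,0,0,0,0],[40,0,0,0,0,0,0],[45,0,0,0,0,0,0],[45,0,0,0,0,0,0],[45,0,0,-0.4,0,0,0]]]'
python3 -m inch '[[[45,0,0,-0.9,0,0,0],[45,0,0,-1,0,0,0],[45,0,0,-1,0,0,0],[45,0,0,-1,0,0,0],[45,0,0,-1,0,0,0],[45,0,0,-1,0,0,0],[45,0,0,-0.6,0,0,0],[45,0,0,0,0,0,0]]]'
python3 - <<'E'
from h import *
d=cap('wrist','w4'); d2=cap('scene','s4')
im=np.zeros((600,800,3),np.uint8); im[:420,:560]=cv2.imread('pics/w4.png'); im[330:600,440:800]=cv2.resize(cv2.imread('pics/s4.png')[135:270,50:230],None,fx=2,fy=2); cv2.imwrite('pics/c4.png',im)
print(rel([.478,.3745,.3],27.8+90))
E
```

```text
clock: 12.22
ee_pos: [0.5291, -0.3963, 0.1177]
tool_rot: [0.692, 0.722, -0.0, -0.002]
ft_force: [-1.0, -0.3, 0.5]
gripper_width: 0.453
clock: 12.88
ee_pos: [0.532, -0.3989, 0.2872]
tool_rot: [0.692, 0.722, 0.0, 0.004]
ft_force: [0.9, 0.0, 0.8]
gripper_width: 0.446
[array([30.94 , -0.798, -0.728]), ('turn z units', np.float64(12.921), 'jaw yaw', np.float64(2.4))]
```

View pics/c4.png

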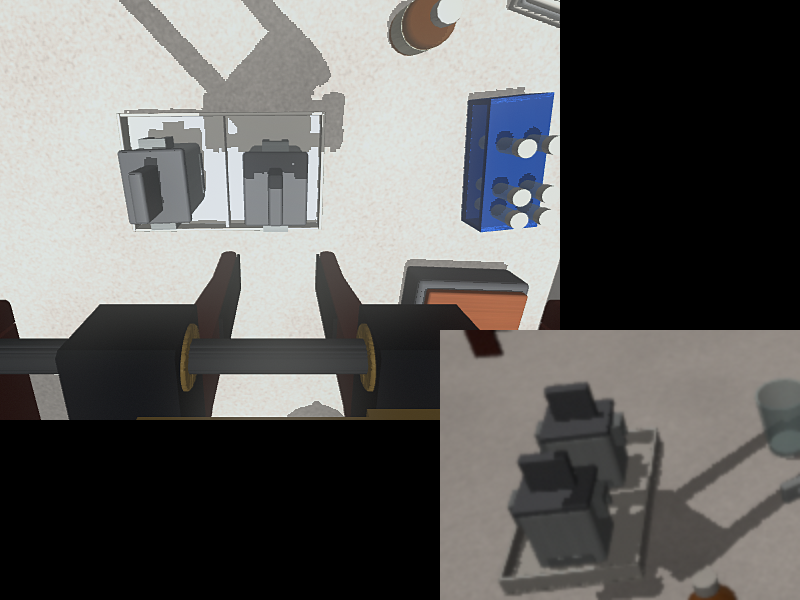

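```bash
python3 -m inch '[[[45,0.4,0,0,0,0,0],[45,0.8,0,0,0,0,0],[45,1,-0.03,0,0,0,0],[45,1,-0.03,0,0,0,0],[45,1,-0.03,0,0,0,0],[45,1,-0.03,0,0,0,0],[45,1,-0.03,0,0,0,0],[45,1,-0.03,0,0,0,0]]]'
python3 -m inch '[[[45,1,-0.03,0,0,0,0],[45,1,-0.03,0,0,0,0],[45,1,-0.03,0,0,0,0],[45,1,-0.03,0,0,0,0],[45,1,-0.03,0,0,0,0],[45,1,-0.03,0,0,0,0],[45,1,-0.03,0,0,0,0],[45,1,-0.03,0,0,0,0]]]'
python3 -m inch '[[[45,1,-0.03,0,0,0,0],[45,1,-0.03,0,0,0,0],[45,1,-0.03,0,0,0,0],[45,1,-0.03,0,0,0,0],[45,1,-0.03,0,0,0,0],[45,1,-0.03,0,0,0,0],[45,1,-0.03,0,0,0,0],[45,1,-0.03,0,0,0,0]]]'
python3 -m inch '[[[45,0.6,-0.03,0,0,0,0.4],[45,0.3,0,0,0,0,0.8],[45,0,0,0,0,0,1],[45,0,0,0,0,0,1],[45,0,0,0,0,0,1],[45,0,0,0,0,0,1],[45,0,0,0,0,0,1],[45,0,0,0,0,0,1]]]'
python3 -m inch '[[[45,0,0,0,0,0,1],[45,0,0,0,0,0,1],[45,0,0,0,0,0,1],[45,0,0,0,0,0,1],[45,0,0,0,0,0,1],[45,0,0,0,0,0,0.7],[45,0,0,0,0,0,0],[45,0,0,0,0,0,0]]]'
python3 - <<'E'
from h import *
print(rel([.478,.3745,.25],27.8+90))
E
```

```text
clock: 13.65
ee_pos: [0.5167, -0.2153, 0.28]
tool_rot: [0.692, 0.722, -0.0, -0.002]
ft_force: [1.0, 0.3, -1.1]
gripper_width: 0.45
clock: 14.32
ee_pos: [0.5019, -0.0162, 0.2802]
tool_rot: [0.692, 0.722, -0.001, -0.002]
ft_force: [1.2, -0.2, -0.5]
gripper_width: 0.448
clock: 14.98
ee_pos: [0.4874, 0.1827, 0.2801]
tool_rot: [0.692, 0.722, -0.001, -0.001]
ft_force: [-0.7, -0.2, -0.4]
gripper_width: 0.45
clock: 15.65
ee_pos: [0.4861, 0.2039, 0.2801]
tool_rot: [0.882, 0.471, -0.002, -0.001]
ft_force: [0.3, -0.4, 0.8]
gripper_width: 0.445
clock: 16.32
ee_pos: [0.4867, 0.2038, 0.2806]
tool_rot: [0.97, 0.242, -0.001, -0.0]
ft_force: [-1.1, 0.3, -0.8]
gripper_width: 0.451
[array([ 2.904, -6.188,  1.221]), ('turn z units', np.float64(0.046), 'jaw yaw', np.float64(-61.97))]
```

```bash
python3 -m inch '[[[45,0.2,-0.7,0.1,0,0,0],[45,0.25,-0.9,0.2,0,0,0],[45,0.25,-0.9,0.2,0,0,0],[45,0.25,-0.9,0.2,0,0,0],[45,0.25,-0.9,0.2,0,0,0],[45,0.25,-0.9,0.1,0,0,0],[45,0.2,-0.6,0,0,0,0],[45,0.1,-0.2,0,0,0,0]]]'
python3 -m inch '[[[45,0,0,0,0,0,0],[45,0,0,0,0,0,0]]]'
python3 - <<'E'
from h import *
d=cap('wrist','w5'); b=cv2.imread('pics/w5.png'); p=proj(d,[.478,.3745,.06])[0]; print(p)
x=int(np.clip(p[0]-80,0,400));y=int(np.clip(p[1]-60,0,300)); print(x,y)
cv2.imwrite('pics/c5.png',cv2.resize(b[y:y+120,x:x+160],None,fx=5,fy=5,interpolation=cv2.INTER_CUBIC))
print(rel([.478,.3745,.25],27.8+90))
E
```

```text
clock: 16.98
ee_pos: [0.455, 0.3588, 0.2559]
tool_rot: [0.97, 0.243, -0.001, -0.0]
ft_force: [0.5, -0.9, -0.4]
gripper_width: 0.449
clock: 17.15
ee_pos: [0.4563, 0.3564, 0.2566]
tool_rot: [0.97, 0.242, -0.0, 0.0]
ft_force: [0.4, 0.1, -0.0]
gripper_width: 0.449
[270.65743214 162.32535806]
190 102
[array([ 1.107, -0.25 ,  0.268]), ('turn z units', np.float64(0.025), 'jaw yaw', np.float64(-62.07))]
```

View pics/c5.png

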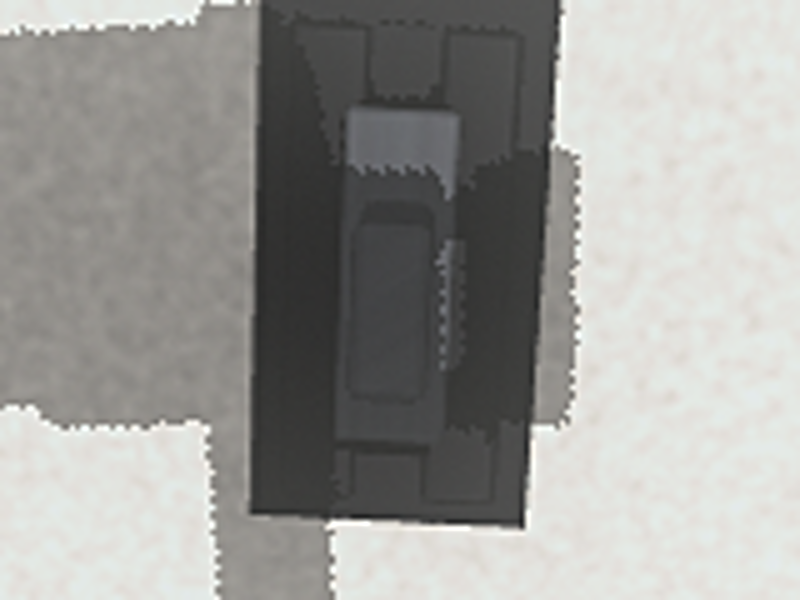

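```bash
python3 - <<'E'
from h import *
d=load('w5')
C=lambda x,y:(190+(x+.5)/5-.5,102+(y+.5)/5-.5)
for zp in (.03,.04,.05,.06):
  for q,z in (([(347,110),(460,112),(442,443),(334,440)],zp),([(355,220),(437,219),(432,401),(347,398)],zp+.05)):
    Q=np.array([onz(d,*C(*p),z) for p in q]); a=(Q[0]+Q[1]-Q[2]-Q[3])/2; b=(Q[1]+Q[2]-Q[0]-Q[3])/2
    print(z,Q.mean(0).round(4),np.linalg.norm(a).round(4),np.linalg.norm(b).round(4),np.degrees(np.arctan2(a[1],a[0])).round(2),np.degrees(np.arctan2(b[1],b[0])).round(2))
E
```

```text
0.03 [0.4773 0.3773 0.03  ] 0.0751 0.0252 24.95 -63.23
0.08 [0.4783 0.3771 0.08  ] 0.036 0.0167 25.56 -62.65
0.04 [0.4786 0.3777 0.04  ] 0.0732 0.0246 24.95 -63.23
0.09 [0.4798 0.3776 0.09  ] 0.035 0.0162 25.56 -62.65
0.05 [0.4799 0.3781 0.05  ] 0.0713 0.0239 24.95 -63.23
0.1 [0.4813 0.3781 0.1   ] 0.0339 0.0157 25.56 -62.65
0.06 [0.4813 0.3785 0.06  ] 0.0694 0.0233 24.95 -63.23
0.11 [0.4828 0.3785 0.11  ] 0.0329 0.0152 25.56 -62.65
```

```bash
python3 - <<'E'
from h import *
print(rel([.478,.3773,.1],116.2))
E
python3 -m inch '[[[50,0.5,-0.1,0,0,0,0.34],[50,0.6,-0.2,0.2,0,0,0],[50,0,0,0.6,0,0,0],[50,0,0,0.8,0,0,0],[50,0,0,0.9,0,0,0],[50,0,0,0.9,0,0,0],[50,0,0,0.8,0,0,0],[50,0,0,0.6,0,0,0]]]'
python3 -m inch '[[[50,0,0,0.4,0,0,0],[50,0,0,0,0,0,0],[50,0,0,0,0,0,0]]]'
python3 - <<'E'
from h import *
print(rel([.478,.3773,.046],116.2))
E
```

```text
[array([ 1.164, -0.352,  6.268]), ('turn z units', np.float64(0.345), 'jaw yaw', np.float64(-62.07))]
clock: 17.87
ee_pos: [0.4773, 0.3742, 0.1353]
tool_rot: [0.974, 0.226, -0.001, 0.0]
ft_force: [1.4, -0.1, -0.8]
gripper_width: 0.497
clock: 18.12
ee_pos: [0.4779, 0.3754, 0.127]
tool_rot: [0.974, 0.226, -0.0, 0.0]
ft_force: [0.1, 0.6, 0.1]
gripper_width: 0.5
[array([ 0.04 , -0.067,  3.241]), ('turn z units', np.float64(-0.008), 'jaw yaw', np.float64(-63.84))]
```

```bash
python3 -m inch '[[[50,0.04,-0.067,0.5,0,0,0],[50,0,0,0.7,0,0,0],[50,0,0,0.7,0,0,0],[50,0,0,0.6,0,0,0],[50,0,0,0.4,0,0,0],[50,0,0,0.3,0,0,0],[50,0,0,0,0,0,0],[50,0,0,0,0,0,0]]]'
python3 -m inch '[[[35,0,0,0,0,0,0],[26,0,0,0,0,0,0],[22,0,0,0,0,0,0],[18,0,0,0,0,0,0],[12,0,0,0,0,0,0],[0,0,0,0,0,0,0],[0,0,0,0,0,0,0]]]' 10
python3 - <<'E'
from h import *
print(tool()[2]['ft_force'], rel([.478,.3773,.046],116.2))
E
python3 -m inch '[[[0,0,0,0,0,0,0],[0,0,0,0,0,0,0]]]' 45
```

```text
clock: 18.78
ee_pos: [0.478, 0.3782, 0.0471]
tool_rot: [0.974, 0.227, 0.0, -0.0]
ft_force: [0.0, 0.4, 0.2]
gripper_width: 0.502
clock: 19.37
ee_pos: [0.478, 0.3783, 0.0475]
tool_rot: [0.974, 0.227, 0.0, -0.0]
ft_force: [-1.1, -0.1, 4.7]
gripper_width: 0.179
[-1.14262246 -0.09685938  4.68788621] [array([-0.02 ,  0.037,  0.058]), ('turn z units', np.float64(0.001), 'jaw yaw', np.float64(-63.8))]
clock: 19.53
ee_pos: [0.478, 0.3783, 0.0475]
tool_rot: [0.974, 0.227, 0.0, -0.0]
ft_force: [-0.3, 0.5, 4.5]
gripper_width: 0.179
```

```bash
python3 -m inch '[[[0,0,0,-0.2,0,0,0],[0,0,0,-0.3,0,0,0],[0,0,0,-0.4,0,0,0],[0,0,0,-0.6,0,0,0],[0,0,0,-1,0,0,0],[0,0,0,-1,0,0,0],[0,0,0,-1,0,0,0],[0,0,0,-1,0,0,0]]]'
python3 -m inch '[[[0,0,0,-1,0,0,0],[0,0,0,-1,0,0,0],[0,0,0,-0.5,0,0,0],[0,0,0,-0.2,0,0,0],[0,0,0,0,0,0,0]]]'
python3 - <<'E'
from h import *
print(rel([.5697,-.0037,.25],35.7))
d=cap('wrist','w6'); b=cv2.imread('pics/w6.png'); cv2.imwrite('pics/w6b.png',b)
E
```

```text
clock: 20.2
ee_pos: [0.4775, 0.3777, 0.1862]
tool_rot: [0.974, 0.227, -0.0, 0.0]
ft_force: [-0.0, -0.3, -3.0]
gripper_width: 0.177
clock: 20.62
ee_pos: [0.4783, 0.3783, 0.2538]
tool_rot: [0.974, 0.227, 0.001, -0.0]
ft_force: [0.2, 0.5, -3.2]
gripper_width: 0.182
[array([-3.467, 15.323,  0.137]), ('turn z units', np.float64(16.1), 'jaw yaw', np.float64(-63.8))]
```

```bash
python3 -m inch '[[[0,-0.09,0.4,0,0,0,0],[0,-0.18,0.8,0,0,0,0],[0,-0.2037,0.9,0,0,0,0],[0,-0.2037,0.9,0,0,0,0],[0,-0.2037,0.9,0,0,0,0],[0,-0.2037,0.9,0,0,0,0],[0,-0.2037,0.9,0,0,0,0],[0,-0.2037,0.9,0,0,0,0]]]'
python3 -m inch '[[[0,-0.2037,0.9,0,0,0,0],[0,-0.2037,0.9,0,0,0,0],[0,-0.2037,0.9,0,0,0,0],[0,-0.2037,0.9,0,0,0,0],[0,-0.2037,0.9,0,0,0,0],[0,-0.2037,0.9,0,0,0,0],[0,-0.2037,0.9,0,0,0,0],[0,-0.2037,0.9,0,0,0,0]]]'
python3 -m inch '[[[0,-0.2,0.8,0,0,0,0.3],[0,-0.1,0.4,0,0,0,0.7],[0,0,0,0,0,0,1],[0,0,0,0,0,0,1],[0,0,0,0,0,0,1],[0,0,0,0,0,0,1],[0,0,0,0,0,0,1],[0,0,0,0,0,0,1]]]'
python3 -m inch '[[[0,0,0,0,0,0,1],[0,0,0,0,0,0,1],[0,0,0,0,0,0,1],[0,0,0,0,0,0,1],[0,0,0,0,0,0,1],[0,0,0,0,0,0,1],[0,0,0,0,0,0,1],[0,0,0,0,0,0,1]]]'
python3 -m inch '[[[0,0,0,0,0,0,0.8],[0,0,0,0,0,0,0.3],[0,0,0,0,0,0,0],[0,0,0,0,0,0,0]]]'
python3 - <<'E'
from h import *
print(rel([.5697,-.0037,.25],35.7),tool()[2]['qpos'])
E
```

```text
clock: 21.33
ee_pos: [0.5162, 0.2113, 0.2502]
tool_rot: [0.974, 0.227, -0.002, 0.0]
ft_force: [-0.9, 0.6, -2.2]
gripper_width: 0.179
clock: 22.0
ee_pos: [0.5588, 0.0322, 0.2502]
tool_rot: [0.974, 0.227, -0.002, -0.0]
ft_force: [0.7, -0.1, -2.8]
gripper_width: 0.181
clock: 22.67
ee_pos: [0.5649, 0.0031, 0.2501]
tool_rot: [0.997, -0.079, -0.002, 0.0]
ft_force: [-0.1, -0.8, -2.6]
gripper_width: 0.181
clock: 23.33
ee_pos: [0.5649, 0.0031, 0.2501]
tool_rot: [0.91, -0.415, -0.002, 0.001]
ft_force: [-0.7, -0.6, -2.0]
gripper_width: 0.18
clock: 23.67
ee_pos: [0.5653, 0.0033, 0.2506]
tool_rot: [0.89, -0.456, -0.001, 0.001]
ft_force: [0.3, 0.4, -2.6]
gripper_width: 0.178
[array([0.33 , 0.02 , 0.025]), ('turn z units', np.float64(0.009), 'jaw yaw', np.float64(-144.26))] [-1.16299066e-01  2.86019484e-01  1.54709245e+00 -1.21747770e-04
  1.31112453e+00  2.40148435e+00]
```

```bash
python3 -m inch '[[[0,-0.5,0,0.2,0,0,0],[0,-0.8,0,0.4,0,0,0],[0,-0.5,0,0.2,0,0,0],[0,0,0,0,0,0,0],[0,0,0,0,0,0,0]]]'
python3 - <<'E'
from h import *
d=cap('wrist','w7'); cv2.imwrite('pics/w7b.png',cv2.resize(cv2.imread('pics/w7.png'),(800,600),interpolation=cv2.INTER_CUBIC))
t,r,s=tool();print(t,r.as_quat())
print(proj(d,[[.5550,.0172,.126],[.5851,-.0247,.126]])/.7)
print(proj(d,[t+r.apply([sx,0,z]) for sx in(-.026,.026) for z in(.027,.041)]+[t+r.apply([.038,y,.017]) for y in(-.013,.013)])/.7)
E
```

```text
clock: 24.08
ee_pos: [0.539, 0.041, 0.2314]
tool_rot: [0.89, -0.455, -0.001, 0.0]
ft_force: [-0.0, -0.6, -2.4]
gripper_width: 0.181
[0.54005283 0.04050646 0.23198394] [ 8.90137282e-01 -4.55692405e-01  2.16757769e-04  7.22750401e-05]
[[397.1209163  257.02669812]
 [397.54807386 161.02991658]]
[[393.97008719 413.16273824]
 [394.04978281 397.99423112]
 [394.089694   299.13724119]
 [394.16757766 290.11447072]
 [359.78387943 276.07310621]
 [428.31655068 276.20139104]]
```

View pics/w7b.png

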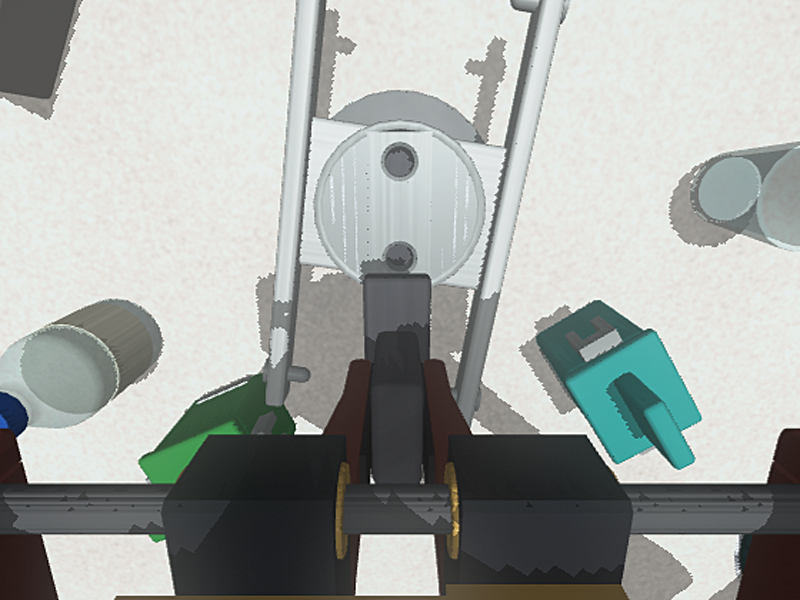

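```bash
python3 -m inch '[[[0,0.5,0,0.3,0,0,0],[0,0.8,0,0.6,0,0,0],[0,0.5,0,0.6,0,0,0],[0,0.33,0,0.4,0,0,0],[0,0,0,0,0,0,0],[0,0,0,0,0,0,0],[0,0,0,0,0,0,0]]]'
python3 - <<'E'
from h import *
for i in range(3): print(rel([.570,-.0037,.155],35.7)); telemetry.read_state()
E
```

```text
clock: 24.72
ee_pos: [0.5713, -0.003, 0.1847]
tool_rot: [0.89, -0.456, -0.0, -0.0]
ft_force: [0.5, -0.7, -1.5]
gripper_width: 0.178
[array([-0.007,  0.058,  1.189]), ('turn z units', np.float64(-0.004), 'jaw yaw', np.float64(-144.32))]
[array([-0.007,  0.058,  1.189]), ('turn z units', np.float64(-0.004), 'jaw yaw', np.float64(-144.32))]
[array([-0.007,  0.058,  1.189]), ('turn z units', np.float64(-0.004), 'jaw yaw', np.float64(-144.32))]
```

```bash
python3 -m inch '[[[0,0,0.05,0.2,0,0,0],[0,0,0,0.2,0,0,0],[0,0,0,0.15,0,0,0],[0,0,0,0.1,0,0,0],[0,0,0,0.1,0,0,0],[0,0,0,0,0,0,0]]]'
python3 - <<'E'
from h import *
print(rel([.570,-.0037,.155],35.7),tool()[2]['ft_force'])
E
python3 -m inch '[[[0,0,0,0.08,0,0,0],[0,0,0,0.08,0,0,0],[0,0,0,0,0,0,0]]]'
python3 -m inch '[[[0,0,0,0.06,0,0,0],[0,0,0,0.06,0,0,0],[0,0,0,0,0,0,0]]]'
```

```text
clock: 25.22
ee_pos: [0.5697, -0.0035, 0.1651]
tool_rot: [0.89, -0.456, -0.0, 0.0]
ft_force: [-0.3, 0.3, -1.9]
gripper_width: 0.181
[array([ 0.014, -0.005,  0.405]), ('turn z units', np.float64(0.003), 'jaw yaw', np.float64(-144.28))] [-0.26713812  0.33732938 -1.854855  ]
clock: 25.47
ee_pos: [0.57, -0.0037, 0.1613]
tool_rot: [0.89, -0.456, -0.0, 0.0]
ft_force: [0.1, 0.2, -1.9]
gripper_width: 0.185
clock: 25.72
ee_pos: [0.57, -0.0037, 0.1584]
tool_rot: [0.89, -0.456, -0.0, 0.0]
ft_force: [0.1, 0.4, -3.0]
gripper_width: 0.179
```

```bash
python3 -m inch '[[[0,0,0,0.06,0,0,0],[0,0,0,0.06,0,0,0],[0,0,0,0,0,0,0]]]'
python3 -m inch '[[[0,0,0,0.05,0,0,0],[0,0,0,0.05,0,0,0],[0,0,0,0,0,0,0]]]'
python3 -m inch '[[[0,0,0,0.03,0,0,0],[0,0,0,0.02,0,0,0],[0,0,0,0,0,0,0]]]'
```

```text
clock: 25.97
ee_pos: [0.57, -0.0037, 0.1553]
tool_rot: [0.89, -0.456, -0.0, 0.0]
ft_force: [-0.7, 0.7, -2.1]
gripper_width: 0.178
clock: 26.22
ee_pos: [0.57, -0.0037, 0.1529]
tool_rot: [0.89, -0.456, -0.0, 0.0]
ft_force: [-0.3, 0.0, -2.1]
gripper_width: 0.178
clock: 26.47
ee_pos: [0.5701, -0.0037, 0.1518]
tool_rot: [0.89, -0.456, -0.0, -0.0]
ft_force: [-0.3, -0.2, -2.8]
gripper_width: 0.183
```

```bash
for i in 1; do python3 -m inch '[[[0,0,0,0.03,0,0,0],[0,0,0,0.03,0,0,0],[0,0,0,0,0,0,0]]]'; done
python3 -m inch '[[[0,0,0,0.03,0,0,0],[0,0,0,0,0,0,0]]]'
python3 -m inch '[[[0,0,0,0.02,0,0,0],[0,0,0,0,0,0,0]]]'
```

```text
clock: 26.72
ee_pos: [0.5703, -0.0037, 0.1514]
tool_rot: [0.89, -0.456, 0.0, -0.0]
ft_force: [-2.6, -0.7, 5.9]
gripper_width: 0.181
clock: 26.88
ee_pos: [0.5703, -0.0037, 0.1514]
tool_rot: [0.89, -0.456, 0.0, -0.0]
ft_force: [-3.7, 0.0, 11.0]
gripper_width: 0.182
clock: 27.05
ee_pos: [0.5704, -0.0037, 0.1514]
tool_rot: [0.89, -0.456, 0.001, -0.0]
ft_force: [-5.5, 0.5, 16.1]
gripper_width: 0.181
```

```bash
python3 -m inch '[[[0,0,0,-0.04,0,0,0],[0,0,0,0,0,0,0]]]'
python3 - <<'E'
from h import *
d=cap('scene','s8'); w=cap('wrist','w8')
b=cv2.imread('pics/s8.png'); p=proj(d,[.57,-.0037,.13])[0].astype(int); print(p)
c=b[p[1]-45:p[1]+35,p[0]-50:p[0]+50]
im=np.zeros((600,800,3),np.uint8); im[:400,:500]=cv2.resize(c,(500,400),interpolation=cv2.INTER_CUBIC)
im[330:600,440:800]=cv2.resize(cv2.imread('pics/w8.png'),(360,270),interpolation=cv2.INTER_AREA)
cv2.imwrite('pics/c8.png',im)
E
```

```text
clock: 27.22
ee_pos: [0.5703, -0.0037, 0.1514]
tool_rot: [0.89, -0.456, 0.0, -0.0]
ft_force: [-3.6, -0.1, 9.4]
gripper_width: 0.183
[288 201]
```

View pics/c8.png

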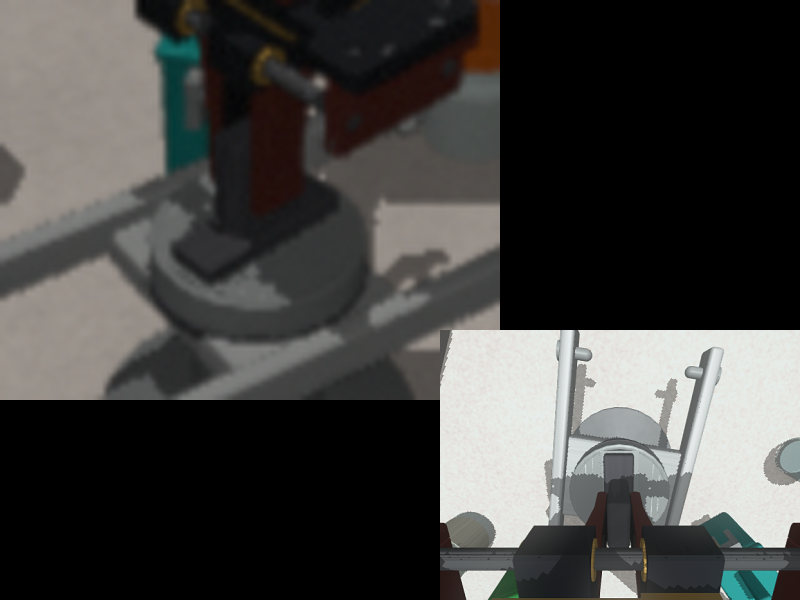

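```bash
cat > y.py <<'E'
from h import *
t,r,s=tool(); y=r.apply([0,1,0]); print('yaw',np.degrees(np.arctan2(y[1],y[0])).round(2),'T',np.round(s['ft_torque'],3),'F',np.round(s['ft_force'],1),t.round(4),s['qpos'][5].round(3))
E
python3 y.py
python3 -m inch '[[[0,0,0,-0.03,0,0,0],[0,0,0,0,0,0,-0.3],[0,0,0,0,0,0,-0.5],[0,0,0,0,0,0,-0.5],[0,0,0,0,0,0,-0.5],[0,0,0,0,0,0,-0.2]]]' 60 >/dev/null; python3 y.py
python3 -m inch '[[[0,0,0,0,0,0,-0.5],[0,0,0,0,0,0,-0.5],[0,0,0,0,0,0,-0.5],[0,0,0,0,0,0,-0.5]]]'  >/dev/null; python3 y.py
python3 -m inch '[[[0,0,0,0,0,0,-0.5],[0,0,0,0,0,0,-0.5],[0,0,0,0,0,0,-0.5],[0,0,0,0,0,0,-0.5]]]' >/dev/null; python3 y.py
```

```text
yaw -144.29 T [ 0.155  0.726 -0.041] F [-3.8  0.9  8.6] [ 0.5703 -0.0037  0.1514] 2.391
yaw -134.21 T [ 0.344  0.159 -0.078] F [-0.8  0.9  4.3] [ 0.5708 -0.0035  0.1514] 2.214
yaw -124.23 T [ 0.376  0.13  -0.108] F [-1.1  2.1  3.8] [ 0.5708 -0.0033  0.1514] 2.04
yaw -114.23 T [ 0.427  0.217 -0.137] F [-0.4  1.3  5.4] [ 0.5708 -0.0033  0.1514] 1.866
```

```bash

python3 -m inch '[[[0,0,0,0,0,0,-0.5],[0,0,0,0,0,0,-0.5],[0,0,0,0,0,0,-0.5],[0,0,0,0,0,0,-0.5]]]' >/dev/null; python3 y.py
python3 -m inch '[[[0,0,0,0,0,0,-0.4],[0,0,0,0,0,0,-0.4]]]' >/dev/null; python3 y.py
python3 -m inch '[[[0,0,0,0,0,0,-0.4],[0,0,0,0,0,0,-0.4]]]' >/dev/null; python3 y.py
python3 -m inch '[[[0,0,0,0,0,0,-0.4],[0,0,0,0,0,0,0]]]' >/dev/null; python3 y.py
```

```text
yaw -104.23 T [ 0.46   0.125 -0.119] F [-1.1  2.6  4.9] [ 0.5708 -0.0032  0.1514] 1.691
yaw -100.26 T [ 0.493  0.148 -0.132] F [-0.   2.4  4.3] [ 0.5708 -0.0032  0.1514] 1.622
yaw -96.26 T [ 0.492  0.184 -0.138] F [1.5 2.9 3.7] [ 0.5708 -0.0031  0.1514] 1.552
yaw -94.27 T [ 0.535  0.101 -0.016] F [-0.   3.   5.4] [ 0.5708 -0.0032  0.1514] 1.517
```

```bash

python3 -m inch '[[[0,0,0,0,0,0,-0.4],[0,0,0,0,0,0,-0.2]]]' >/dev/null; python3 y.py
python3 -m inch '[[[0,0,0,0,0,0,-0.3],[0,0,0,0,0,0,-0.3]]]' >/dev/null; python3 y.py
python3 -m inch '[[[0,0,0,0,0,0,-0.3],[0,0,0,0,0,0,-0.3]]]' >/dev/null; python3 y.py
```

```text
yaw -91.31 T [ 0.774  0.044 -0.163] F [1.3 4.7 5.7] [ 0.5708 -0.0031  0.1514] 1.466
yaw -88.33 T [ 0.915  0.142 -0.162] F [1.  4.4 4.6] [ 0.5708 -0.003   0.1514] 1.414
yaw -85.33 T [ 0.938  0.158 -0.108] F [-0.2  4.   5.9] [ 0.5708 -0.0029  0.1514] 1.361
```

```bash

python3 -m inch '[[[0,0,0,0,0,0,-0.3],[0,0,0,0,0,0,-0.1]]]' >/dev/null; python3 y.py
python3 -m inch '[[[0,0,0,0,0,0,-0.3],[0,0,0,0,0,0,-0.1]]]' >/dev/null; python3 y.py
python3 -m inch '[[[0,0,0,0,0,0,-0.3],[0,0,0,0,0,0,-0.1]]]' >/dev/null; python3 y.py
```

```text
yaw -83.32 T [ 0.961  0.143 -0.105] F [0.9 5.3 5.3] [ 0.5708 -0.0028  0.1514] 1.326
yaw -81.4 T [ 0.883  0.15  -0.838] F [-0.1  3.8  5.6] [ 0.5708 -0.0028  0.1514] 1.292
yaw -79.48 T [ 0.835  0.129 -1.47 ] F [-0.3  3.7  6.4] [ 0.5708 -0.0028  0.1515] 1.258
```

```bash

python3 -m inch '[[[0,0,0,0,0,0,0.4],[0,0,0,0,0,0,0],[0,0,0,0,0,0,0.25],[0,0,0,0,0,0,0]]]' >/dev/null; python3 y.py
python3 -m inch '[[[0,0,0,-0.03,0,0,0],[0,0,0,0,0,0,0]]]' 10 >/dev/null; python3 y.py
```

```text
yaw -82.71 T [ 0.921  0.069 -0.196] F [0.6 3.8 5.4] [ 0.5708 -0.0029  0.1514] 1.315
yaw -82.6 T [ 0.797  0.036 -0.087] F [-0.2  3.8  0.6] [ 0.57   -0.0033  0.1515] 1.314
```

```bash

python3 -m inch '[[[20,0,0,0,0,0,0],[24,0,0,0,0,0,0],[30,0,0,0,0,0,0],[40,0,0,0,0,0,0],[45,0,0,0,0,0,0],[45,0,0,0,0,0,0]]]' ; python3 y.py
python3 -m inch '[[[45,0,0,-0.3,0,0,0],[45,0,0,-0.6,0,0,0],[45,0,0,-1,0,0,0],[45,0,0,-1,0,0,0],[45,0,0,-1,0,0,0],[45,0,0,-1,0,0,0],[45,0,0,-0.5,0,0,0],[45,0,0,0,0,0,0]]]'
python3 -m inch '[[[45,-0.6,0,-0.2,0,0,0],[45,-0.8,0,0,0,0,0],[45,-0.6,0,0,0,0,0],[45,0,0,0,0,0,0],[45,0,0,0,0,0,0]]]'
python3 - <<'E'
from h import *
d=cap('wrist','w9'); d2=cap('scene','s9'); d3=cap('top','t9')
im=np.zeros((600,800,3),np.uint8); im[:420,:560]=cv2.imread('pics/w9.png')
im[420:600,:560]=cv2.resize(cv2.imread('pics/s9.png')[130:310],(560,180)); im[:240,560:800]=cv2.resize(cv2.imread('pics/t9.png')[180:290,370:460],(240,240))
cv2.imwrite('pics/c9.png',im)
e=np.array([np.cos,np.sin]) if 0 else None
for a in (35.7+61+90,35.7+63+90): 
    v=.026*np.array([np.cos(np.radians(a)),np.sin(np.radians(a)),0]); print(proj(d,[[.5703,-.0035,.136]+v,[.5703,-.0035,.136]-v,]))
E
```

```text
clock: 31.32
ee_pos: [0.5701, -0.0039, 0.1516]
tool_rot: [0.998, 0.065, -0.0, 0.0]
ft_force: [-0.8, 0.6, 0.6]
gripper_width: 0.442
yaw -82.55 T [ 0.028 -0.024  0.004] F [-0.8  0.6  0.6] [ 0.5701 -0.0039  0.1516] 1.313
clock: 31.98
ee_pos: [0.5723, -0.004, 0.2909]
tool_rot: [0.998, 0.065, 0.003, 0.001]
ft_force: [-0.0, -0.6, 1.3]
gripper_width: 0.452
clock: 32.4
ee_pos: [0.5199, -0.0102, 0.2912]
tool_rot: [0.998, 0.065, -0.0, -0.0]
ft_force: [0.0, -0.6, -0.2]
gripper_width: 0.444
[[275.63825491 172.46139694]
 [276.38316599 115.08740004]]
[[276.59940252 172.4585559 ]
 [275.37373001 115.09040542]]
```

View pics/c9.png

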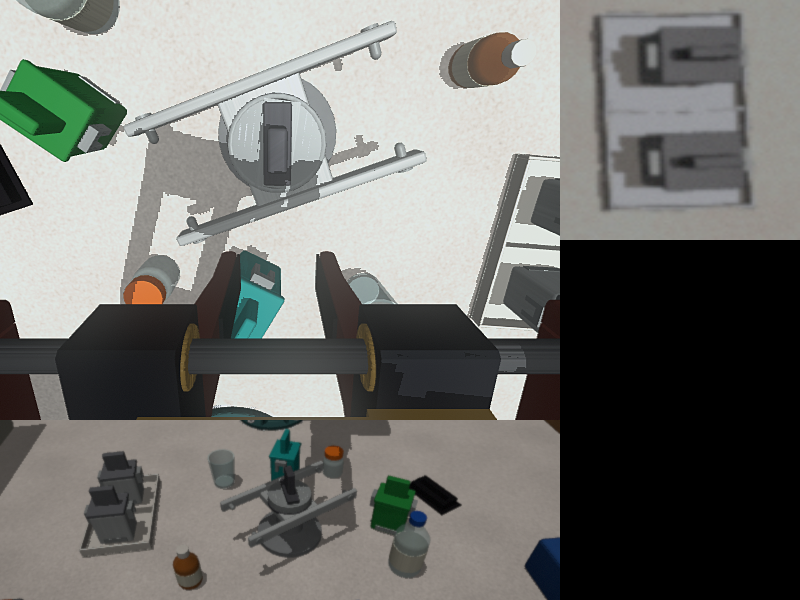

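```bash
python3 -c "
from cell import ticket; print(ticket.job_done())"
```

```text
the job is handed in; nothing more can be done
None
```

The job is finished and handed in at about 32.5 s of the 72 s allowed.

- **Bucket:** I lifted it straight up off its pins and set it down in the empty half of the tray. Contact was felt as the floor took the weight, before I opened the gripper. The last pictures show it upright beside the other bucket.
- **Spanner:** I took it straight up out of its rest and lowered it into the ring. It bottomed at tool height 151 mm, and a picture showed the plate flat on the ring before I turned it.
- **Ring:** I turned it anticlockwise about 61 to 62°. The torque then jumped from about 0.1 to 1.5 N m, which I took as the stop. I backed off without any reverse torque on the ring before letting go.
- **Last checks:** The spanner stands in the ring with the gripper clear of it, and the bystanders look unmoved. That last point is by eye only; I did not measure it.

**Disagreements:**
- The top and wrist cameras differed by about 5 mm on the tray's position, which was within the room in the bay.
- The wrist camera had a sideways bias of about 1.5 mm, which affected the holes and the spanner plate equally.
- The spanner bottomed about 2 mm lower than I expected, from my rough estimate of the rest's height.

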